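Set the bag sealer to its third click

TASK

Set the bag sealer for the thicker kit bags: with a fingertip, gently push its black pointer selector round clockwise from off until it rests in the third click (the third dot), without gripping it. Then press the green button fully down to store the setting and let it come up again. Press the button only once the selector is set, and leave the cups, phone and flask where they are.

Things in the scene. Friction and masses are not known exactly. Their poses are not given: they have to be found in the camera images.
- sealer: grey and blue tabletop bag sealer, fixed. Origin: centre of the underside of its control deck, at table height; z up, x towards its blue sealing jaw, y to its left. The grey deck is 200 (x) by 360 (y) mm, its flat top 60 mm above the table; behind it the jaw block spans x 98 to 152, y -200 to 200 mm and is 94 mm high
- selector_axis (a point): point on the selector's vertical turning axis at the deck's top (60 mm above the table), at x 0, y 90 mm in the sealer's frame. Around it a flat white scale is drawn on the deck: a grey band (off), then clockwise five black dots, growing (the settings). Nothing else stands on the deck within 85 mm of the axis
- selector_tip (a point): on the white stripe on top of the pointer bar, 50 mm from the axis, 94 mm above the table; selector_axis to here is where the pointer points. The selector is a grey disc (radius 30 mm, top 11 mm above the deck) with a black upright bar 14 mm wide, from 16 mm behind the axis to 58 mm out, 34 mm high above the deck
- selector (a joint): selector angle, rad, growing clockwise seen from above, 0 to 3.665; at 0 the pointer is 105 deg anticlockwise of the sealer's +x. Off, 0 to 1.05: turns freely, stays where left. Then clicks 1 to 5 at 1.571, 2.094, 2.618, 3.142, 3.665. About 1.5 N on the bar 45 mm from the axis moves it from click to click; past half way it snaps on to the next and stops there
- button_top (a point): middle of the top face of the round green button (16 mm radius), at x -30, y -130 mm in the sealer's frame; it sinks with the button, which is pressed straight down
- button (a joint): travel of the green button in m: 0 up, 0.006 fully down; a spring returns it; fully down takes 5 N
- cup_red: clear plastic cup holding red pieces, 68 mm wide at the rim, 58 mm high, loose; origin at the centre of its underside. One of three in a row on the table beside the sealer's left end; to be left alone
- cup_black: clear plastic cup holding black pieces, 68 mm wide at the rim, 58 mm high, loose; origin at the centre of its underside. One of three in a row on the table beside the sealer's left end; to be left alone
- cup_white: clear plastic cup holding white pieces, 68 mm wide at the rim, 58 mm high, loose; origin at the centre of its underside. One of three in a row on the table beside the sealer's left end; to be left alone
- cup_empty: small empty clear plastic cup, 56 mm wide, 42 mm high, loose on the sealer's deck between the selector and the button, near the jaw; origin at the centre of its underside; to be left alone
- phone: black phone lying flat, 150 x 72 x 9 mm, loose beside the sealer's right end; origin at the centre of its underside; to be left alone
- flask: blue drinking flask with a black cap, 68 mm wide, 210 mm high, loose, standing on the right; origin at the centre of its underside; to be left alone

How it is judged:
By the outcome, as a careful person would: the job done as asked, in the order asked, and still so for the second after the job is handed in, with the robot touching nothing.
It also fails if it takes over 58 s, if anything falls off the work surface, if the arm or the gripper's body presses on something with over 40 N, if the wrist force passes 120 N, or if a joint passes its speed limit or range.

ROBOT

A 6-joint arm with a two-finger parallel gripper is mounted at the origin on the work surface. World frame = base frame: x ahead of the robot, y to its left, z up, the work surface at z = 0. Lengths are in m, angles in rad, forces in N, time in s.
With the tool pointing down it reaches from about 0.325 to 0.775 m from the base axis. Payload 9.3 kg.
Tool frame: the origin (TCP) lies where the fingers leave the gripper's body, on its centre line; the fingertips stand bot.tcp_to_tips ahead of it and the grasp point (between the pads) lies 54 mm ahead of it (bot.tcp_to_tips is the distance from the TCP to the fingertips, in m); z points along the fingers, y is the direction in which the jaws open and shut (so a half turn about z gives the same grasp; the last joint's range is limited). The gripper opens to 85 mm and grips with 20 to 120 N. Pads are 22 mm wide; open, the fingers measure 114 mm over their backs; the gripper's body (76 mm by 85 mm) begins 54 mm behind the grasp point. The pads swing forward as they close: fully open they stand 13 mm farther back than shut.
Start: joints at [-1.444, 0.259, 0.021, 1.334, 0, 1.418], TCP at [0.152, -0.529, 0.304] pointing down, gripper open.
Joint ranges: [-3.04, 3.04], [-0.91, 1.82], [-1.04, 1.36], [-1.92, 1.95], [-1.52, 1.45], [-3.14, 3.14]. Speed limits (rad/s): [2.22, 2.22, 2.79, 3.14, 3.14, 3.14].

INTERFACE

Orientations are given as a 3x3 rotation matrix whose columns are the frame's x, y, z axes.
In Python, from bench import bot gives the robot as it stands.
- The arm moves only by the shell command python3 -m inch 'ROWS' [FORCE]. ROWS is JSON, a list of rows, each an object with "hand": the gripper command: -1 is shut, 1 is fully open, values between are in proportion; "linear": the shift along the tool's x, y, z in mm, a list of three; "yaw": the turn about the tool's z in rad. In form: [{"hand": hand, "linear": [tx, ty, tz], "yaw": yaw}, ...]. A call has 1 to 12 rows; each row is the pose to reach, as a shift and turn from the pose commanded when the call began, along the tool's axes at that moment; what a row does not reach only later rows make up. A row lasts 1/10 s, in which the tool goes at most 50 mm and 8.59 degrees, less where a joint would pass 70% of its speed; a pose out of reach is approached as far as the arm can. A call with a gripper value outside its range is refused whole. The fingers move at their own pace and stop on an object; FORCE is the grip in N (left out, the last holds). Time passes only in rows, so rows that repeat a pose let the fingers close. It gives the time, the measured TCP pose, the force and the opening at its end, in the units of the state.
- bot.get_state(): the state, without advancing time (a new reading comes with each control period).
- bot.read_camera(name): name is "side" or "top"; returns the picture (400x640x3 uint8, blue, green, red); there is no depth.
- bot.camera_info(name): a dict with "fx", "fy", "cx", "cy" (pixels), "position" and "orientation" of the camera in the world. Camera axes: x right, y up, looking along -z (the intrinsics and any distortion apply to the point x, -y, -z); pixel columns grow to the right and rows downward; lengths in m; the calibration is good to about 2 mm. A picture is of the moment at which its call begins. camera_info takes no time and is no camera call.
- bot.sign_off(): hands the job in, once; it reports no verdict.
Trained networks look in the newest picture that a camera, given by its name, has taken for a name from the list of things; names that differ only in an ending like _2 or _b are one class to them, and where a whole thing is asked for, a point or a joint stands for the part that bears it (a point fixed in the world has none). Each returns a list of dicts, best first, with "confidence" (0 to 1); they miss things now and then, are a little off and sometimes report something else, mostly with a low value. They report only what shows in the picture. A call takes as long as a camera call.
- bot.find_in(camera, thing): "extent" ([left, top, right, bottom] in pixels, round what is visible of it).
- bot.tip_of(camera, thing): "location" ([column, row] in pixels: a listed point, or the origin of a listed thing).
The state is a dict: "t": time; "joint_positions": joint angles; "qd": joint speeds; "joint_torque": joint torques, N m; "eef_pos": TCP position; "tool_rot": TCP orientation; "wrist_force": force on the tool from outside, world axes, zero at the start; "ft_torque": the same for the moment, N m; "gripper_width": finger opening in m.
Only numpy, scipy, OpenCV 4.12 (cv2) and the standard library are available. Lean on these libraries where they do the work, as an engineer would, in place of code of your own. Each camera call takes 0.05 s, during which the arm holds its last target.

## Working session

There is one attempt and no reset: what is moved stays moved. The work goes in short steps, Python scripts to look and compute and a shell command to move; the robot and the scene stay as the last step left them, time stands still between calls to the robot, and variables do not carry over. Pictures are saved under pics/ and viewed, and the job is handed in when it is done.

```bash
mkdir -p pics; ls
python3 - <<'E'
from bench import bot
import cv2,json
for c in("top","side"):
    im=bot.read_camera(c); cv2.imwrite(f"pics/{c}0.png",im)
    print(c,bot.camera_info(c))
    for t in("selector_axis","selector_tip","button_top","cup_empty","sealer"):
        print(t,[(r['confidence'],r['location']) for r in bot.tip_of(c,t)[:2]])
s=bot.get_state();print(s['t'],s['eef_pos'],s['tool_rot'],bot.tcp_to_tips,s['wrist_force'],s['gripper_width'])
E
```

```text
pics
top {'fx': 362.42017426309593, 'fy': 362.42017426309593, 'cx': 312.5762763213622, 'cy': 200.23790693849304, 'position': array([ 0.40335927, -0.0915336 ,  1.18019094]), 'orientation': array([[ 0.01446954,  0.9844105 , -0.17529002],
       [-0.99979366,  0.01674363,  0.01150125],
       [ 0.01425694,  0.17508744,  0.98444966]])}
selector_axis [(0.92, [281.0, 207.3]), (0.63, [387.4, 233.9])]
selector_tip [(0.64, [263.9, 197.7])]
button_top [(0.5, [344.0, 229.8])]
cup_empty [(0.6, [325.8, 204.8])]
sealer [(0.92, [305.7, 216.2]), (0.3, [326.1, 205.8])]
side {'fx': 484.1509731241298, 'fy': 484.1509731241298, 'cx': 322.6575820515057, 'cy': 199.2389920096998, 'position': array([0.13559346, 0.85452495, 0.82062064]), 'orientation': array([[-0.90024798,  0.25567059, -0.35240051],
       [-0.43519764, -0.50517866,  0.74524999],
       [ 0.01251329,  0.82427367,  0.5660533 ]])}
selector_axis [(0.8, [308.7, 228.0])]
selector_tip [(0.93, [293.8, 234.7])]
button_top [(0.57, [373.1, 191.7]), (0.52, [368.0, 190.6])]
cup_empty [(0.67, [328.4, 201.7])]
sealer [(0.6, [327.9, 231.2])]
0.6 [ 0.15189248 -0.52859399  0.30388549] [[ 9.61102564e-01  2.76191712e-01  7.66699929e-06]
 [ 2.76191712e-01 -9.61102564e-01  1.15845078e-05]
 [ 1.05683177e-05 -9.01633847e-06 -1.00000000e+00]] 0.0726 [ 0.11789249 -0.85176333 -0.24748907] 0.08554404885368828
```

View pics/top0.png

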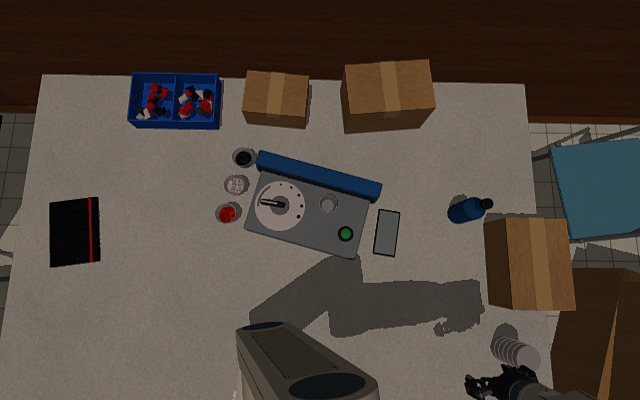

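View pics/side0.png

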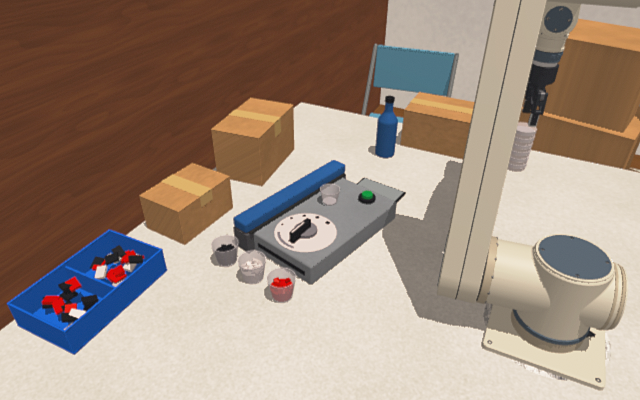

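```bash
cat > h.py <<'E'
import numpy as np, cv2
from bench import bot
def ray(c,px):
    i=bot.camera_info(c);d=np.array([(px[0]-i['cx'])/i['fx'],-(px[1]-i['cy'])/i['fy'],-1.])
    return np.array(i['position']),np.array(i['orientation'])@d
def onz(c,px,z):
    p,d=ray(c,px);return p+d*(z-p[2])/d[2]
def tri(a,b):
    A=[];B=[]
    for c,px in(("top",a),("side",b)):
        p,d=ray(c,px);d/=np.linalg.norm(d);M=np.eye(3)-np.outer(d,d);A.append(M);B.append(M@p)
    return np.linalg.lstsq(np.vstack(A),np.hstack(B),rcond=None)[0]
def proj(c,P):
    i=bot.camera_info(c);q=np.array(i['orientation']).T@(np.array(P)-i['position'])
    return np.array([i['cx']+i['fx']*q[0]/-q[2],i['cy']+i['fy']*q[1]/q[2]])
E
python3 - <<'E'
from h import *
T=dict(axis=((281,207.3),(308.7,228),.06),tip=((263.9,197.7),(293.8,234.7),.094),btn=((344,229.8),(373.1,191.7),.07),cup=((325.8,204.8),(328.4,201.7),.06),sealer=((305.7,216.2),(327.9,231.2),0))
for k,(a,b,z) in T.items(): print(k,tri(a,b).round(4),onz("top",a,z).round(4),onz("side",b,z).round(4))
for c,r in(("top",(200,150,400,280)),("side",(230,150,430,280))):
    im=cv2.imread(f"pics/{c}0.png");x0,y0,x1,y1=r
    cv2.imwrite(f"pics/{c}0z.png",cv2.resize(im[y0:y1,x0:x1],None,fx=4,fy=4,interpolation=cv2.INTER_CUBIC))
E
```

```text
axis [ 0.579  -0.0063  0.0669] [ 0.5787 -0.0063  0.06  ] [ 0.5845 -0.014   0.06  ]
tip [0.6008 0.0445 0.0756] [0.6021 0.044  0.094 ] [0.5843 0.064  0.094 ]
btn [ 0.4967 -0.2039  0.0875] [ 0.5105 -0.2023  0.07  ] [ 0.4927 -0.2314  0.07  ]
cup [ 0.5902 -0.1461  0.0579] [ 0.589  -0.1463  0.06  ] [ 0.5898 -0.1432  0.06  ]
sealer [ 0.5602 -0.0831  0.0092] [ 0.5599 -0.0835  0.    ] [ 0.5666 -0.0935 -0.    ]
```

View pics/top0z.png

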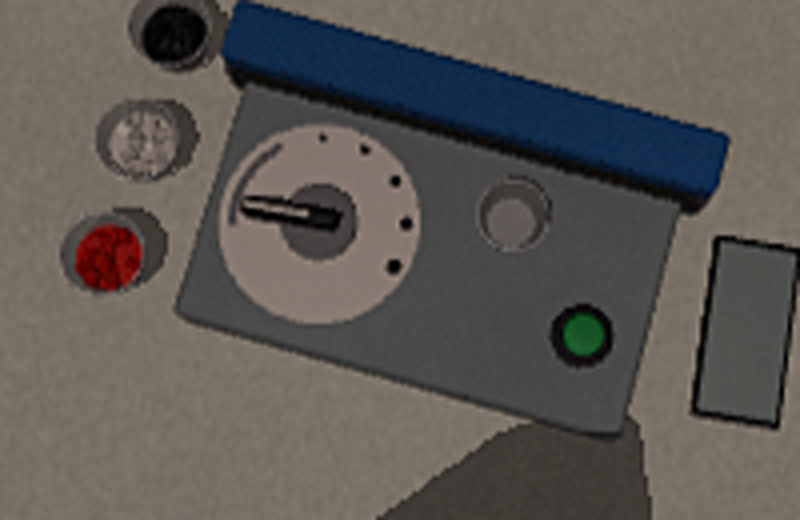

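View pics/side0z.png

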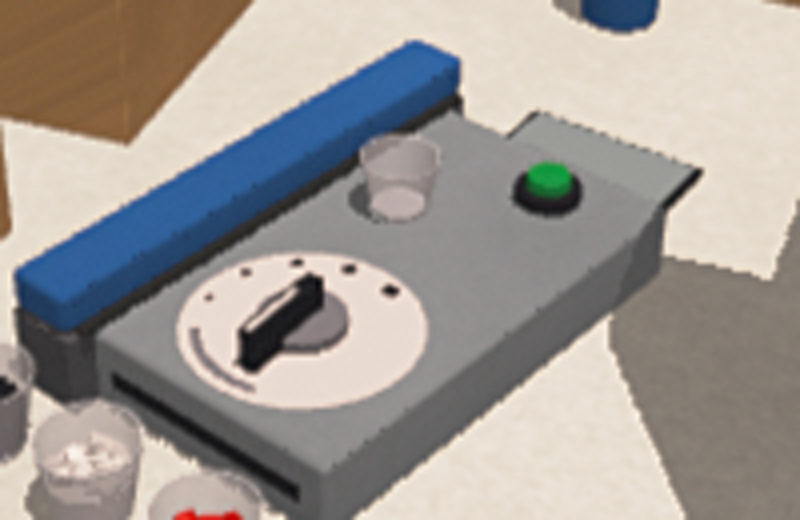

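Run:
```python
from h import *
from scipy.optimize import least_squares
t=lambda x,y:(200+x/4,150+y/4); s=lambda x,y:(230+x/4,150+y/4)
O=[("top",t(319,223),(0,.09,.06)),("top",t(583,335),(-.03,-.13,None)),("top",t(237,2),(.152,.2,.094)),("top",t(728,135),(.152,-.2,.094)),
("side",s(303,330),(0,.09,.06)),("side",s(550,175),(-.03,-.13,None)),("side",s(415,41),(.152,-.2,.094)),("side",s(18,270),(.152,.2,.094))]
def f(p,full=False):
    x,y,a,zb=p;R=np.array([[np.cos(a),-np.sin(a)],[np.sin(a),np.cos(a)]]);r=[]
    for c,px,m in O:
        w=[*(R@m[:2]+[x,y]),zb if m[2] is None else m[2]];r.append(proj(c,w)-px)
    return np.concatenate(r)
r=least_squares(f,[.56,-.09,-.2,.075],loss='soft_l1');print(r.x,r.fun.reshape(-1,2).round(1))
x,y,a,zb=r.x;R=np.array([[np.cos(a),-np.sin(a)],[np.sin(a),np.cos(a)]])
for n,m in dict(axis=(0,.09),btn=(-.03,-.13),cup=(0,0)).items(): print(n,R@m+[x,y])
ax=R@[0,.09]+[x,y]
# selector angle from tip pixels (top, stripe far end ~ )
for ph in np.arange(0,1.1,.1):
    th=a+np.radians(105)-ph; print(round(ph,1),[proj(c,[*(ax+.058*np.array([np.cos(th),np.sin(th)])),.094]).round(1) for c in("top","side")])
print(t(246,203),s(243,345))
for c in("top","side"):
  im=cv2.imread(f"pics/{c}0.png");im=cv2.resize(im,None,fx=3,fy=3)
  def dot(P,col):
    q=proj(c,P)*3+1;cv2.circle(im,tuple(q.round().astype(int)),3,col,-1)
  for m in [(0,.09,.06),(-.03,-.13,zb),(.1,.18,.06),(-.1,.18,.06),(-.1,-.18,.06),(.152,.2,.094),(.152,-.2,.094),(.098,.2,.094),(.098,-.2,.094)]: dot([*(R@m[:2]+[x,y]),m[2]],(0,255,255))
  o=(600,450) if c=="top" else(690,450)
  cv2.imwrite(f"pics/{c}fit.png",im[o[1]:o[1]+420,o[0]:o[0]+640])
np.save('fit.npy',r.x)
```

```text
[ 0.55792226 -0.0868199  -0.25288916  0.07775556] [[-0.8  1. ]
 [-0.6  0.5]
 [-1.5 -1.2]
 [ 0.4 -1. ]
 [ 1.8 -0.9]
 [ 1.2 -0. ]
 [ 0.  -2.7]
 [-1.4 -0.9]]
axis [5.80440466e-01 3.17522414e-04]
btn [ 0.49635016 -0.205179  ]
cup [ 0.55792226 -0.0868199 ]
0.0 [array([258.9, 204.8]), array([296.6, 233.9])]
0.1 [array([259. , 202.9]), array([294.5, 233.2])]
0.2 [array([259.4, 201.1]), array([292.6, 232.3])]
0.3 [array([259.9, 199.3]), array([290.8, 231.3])]
0.4 [array([260.6, 197.5]), array([289.2, 230.3])]
0.5 [array([261.5, 195.8]), array([287.8, 229.1])]
0.6 [array([262.6, 194.2]), array([286.6, 227.8])]
0.7 [array([263.7, 192.8]), array([285.6, 226.5])]
0.8 [array([265.1, 191.4]), array([284.9, 225.2])]
0.9 [array([266.6, 190.2]), array([284.4, 223.8])]
1.0 [array([268.1, 189.1]), array([284.1, 222.4])]
(261.5, 200.75) (290.75, 236.25)
```

View pics/topfit.png

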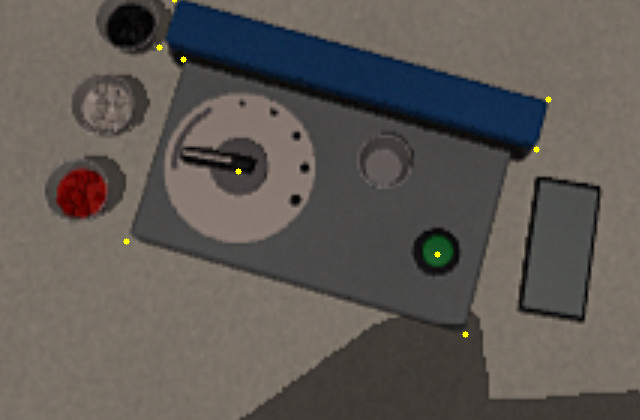

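View pics/sidefit.png

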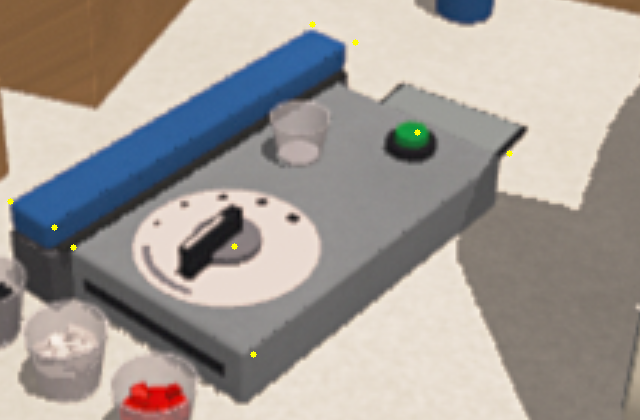

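Run:
```python
from h import *
C={}
for c,r in(("top",(250,175,310,240)),("side",(270,205,342,255))):
    im=cv2.imread(f"pics/{c}0.png").astype(int);x0,y0,x1,y1=r
    g=im.min(2); m=np.zeros(g.shape,np.uint8)
    th=100 if c=="top" else 185
    if c=="top": print(im[230,275],im[232,262],im[215,262])
    else: print(im[245,300],im[245,330])
    m[y0:y1,x0:x1]=(g[y0:y1,x0:x1]>th)*255
    n,l,s,_=cv2.connectedComponentsWithStats(m);k=1+np.argmax(s[1:,4]);ys,xs=np.where(l==k)
    h=cv2.convexHull(np.stack([xs,ys],1).astype(np.int32));e=cv2.fitEllipse(h.astype(np.float32));C[c]=e[0];print(c,s[k],e)
    im2=im.astype(np.uint8);g2=im2[...,1].astype(int)-im2[...,2]
    gm=((g2>40)).astype(np.uint8);n,l,s,cc=cv2.connectedComponentsWithStats(gm)
    for k in range(1,n):
        if s[k,4]>20: print("green",s[k],cc[k])
print(onz("top",C["top"],.06),onz("side",C["side"],.06),tri(C["top"],C["side"]))
```

```text
[ 98 103 113] [75 77 76] [111 119 134]
top [ 255  182   50   49 1427] ((279.3809509277344, 205.6006622314453), (48.81502151489258, 50.06135940551758), 68.8780746459961)
green [143  88   8  18  27] [146.77777778  96.33333333]
green [341 229  10  10  81] [345.37037037 233.37037037]
[209 218 233] [142 142 146]
side [ 274  214   62   38 1273] ((305.0067138671875, 232.2469024658203), (38.14384078979492, 61.859596252441406), 88.9476547241211)
green [443  53  11  10  51] [449.37254902  56.76470588]
green [415  89  28   5  39] [430.53846154  91.12820513]
green [370 113  11   5  31] [374.93548387 114.83870968]
green [382 112  21  12 154] [390.7987013  118.32467532]
green [ 235  161  109   65 1285] [287.72217899 192.92840467]
green [362 190  11   9  81] [366.86419753 194.35802469]
green [   7  230  159  123 7005] [ 86.57173448 292.14161313]
green [107 263  11   8  32] [111.21875 265.5    ]
green [ 78 301   6   9  40] [ 80.275 305.25 ]
[ 0.58402121 -0.00105935  0.06      ] [0.58484073 0.00566925 0.06      ] [ 5.86261053e-01 -1.34774436e-04  5.49813881e-02]
```

Run:
```python
from h import *
b=((345.4,233.4),(366.9,193.3))
print(tri(*b),[onz("top",b[0],z).round(4) for z in(.07,.075,.08)],[onz("side",b[1],z).round(4) for z in(.07,.075,.08)])
ax=np.array([.584,.001])
for z in(.07,.075,.08):
    B=(onz("top",b[0],z)[:2]-ax); print(z,np.linalg.norm(B),np.arctan2(*B[::-1])-np.arctan2(-.22,-.03))
for a,b in((.094,(261.3,200.7)),): 
    q=onz("top",b,a)[:2]-ax;print(q,np.linalg.norm(q),np.degrees(np.arctan2(q[1],q[0])))
q=onz("side",(290.75,236.25-.0),.07)[:2]-ax;print(q,np.linalg.norm(q),np.degrees(np.arctan2(q[1],q[0])))
```

```text
[ 0.50019267 -0.20543133  0.07759807] [array([ 0.4995, -0.2066,  0.07  ]), array([ 0.4991, -0.2061,  0.075 ]), array([ 0.4986, -0.2056,  0.08  ])] [array([ 0.5053, -0.216 ,  0.07  ]), array([ 0.5029, -0.2088,  0.075 ]), array([ 0.5004, -0.2017,  0.08  ])]
0.07 0.22416216291106666 -0.25099477347889976
0.075 0.22384607920686128 -0.25365927085019946
0.08 0.22353158919607027 -0.25633128468038113
[0.00869073 0.05050023] 0.05124257927273633 80.23544486936957
[0.01894954 0.04563213] 0.04941028885021734 67.44848021402315
```

```bash
python3 -m inch '[{"hand":-1,"linear":[26,-21,0],"yaw":-0.14},{"hand":-1,"linear":[52,-41,0],"yaw":-0.28},{"hand":-1,"linear":[78,-62,0],"yaw":-0.42},{"hand":-1,"linear":[104,-83,0],"yaw":-0.56},{"hand":-1,"linear":[130,-104,0],"yaw":-0.70},{"hand":-1,"linear":[156,-124,0],"yaw":-0.84},{"hand":-1,"linear":[182,-145,0],"yaw":-0.98},{"hand":-1,"linear":[208,-166,0],"yaw":-1.12},{"hand":-1,"linear":[234,-187,0],"yaw":-1.26},{"hand":-1,"linear":[260,-208,0],"yaw":-1.40},{"hand":-1,"linear":[286,-228,0],"yaw":-1.54},{"hand":-1,"linear":[312,-249,0],"yaw":-1.68}]' 20
cat > rel.py <<'E'
# relative move in tool axes to target x,y,z,theta(deg)
import sys,numpy as np
from bench import bot
s=bot.get_state();R=np.array(s['tool_rot']);p=np.array(s['eef_pos'])
x,y,z,th=map(float,sys.argv[1:5])
d=R.T@(np.array([x,y,z])-p)*1000
t0=np.arctan2(R[1,0],R[0,0]);yaw=-(np.radians(th)-t0)
print("t",s['t'],"p",p.round(4),"theta",np.degrees(t0).round(1),"q",np.round(s['joint_positions'],2),"rel",d.round(1),"yaw",round((yaw+np.pi)%(2*np.pi)-np.pi,3),"F",np.round(s['wrist_force'],2),s['gripper_width'])
E
python3 rel.py .554 .038 .25 190
```

```text
t: 1.8
eef_pos: [0.3836, -0.2019, 0.3041]
tool_rot: [[-0.385, 0.923, 0.0], [0.923, 0.385, -0.0], [-0.001, 0.0, -1.0]]
wrist_force: [-0.5, -1.1, -1.0]
gripper_width: -0.0002
t 1.8 p [ 0.3836 -0.2019  0.3041] theta 112.6 q [-0.68  0.06 -0.22  1.29  0.    0.5 ] rel [156.  249.5  54.1] yaw -1.351 F [-0.48 -1.1  -1.02] -0.00020900471512069667
```

```bash
python3 -m inch '[{"hand":-1,"linear":[16,25,0],"yaw":-0.135},{"hand":-1,"linear":[31,50,0],"yaw":-0.27},{"hand":-1,"linear":[47,75,0],"yaw":-0.40},{"hand":-1,"linear":[62,100,5],"yaw":-0.54},{"hand":-1,"linear":[78,125,10],"yaw":-0.675},{"hand":-1,"linear":[94,150,20],"yaw":-0.81},{"hand":-1,"linear":[110,175,30],"yaw":-0.95},{"hand":-1,"linear":[125,200,40],"yaw":-1.08},{"hand":-1,"linear":[140,225,50],"yaw":-1.215},{"hand":-1,"linear":[156,249.5,54],"yaw":-1.35},{"hand":-1,"linear":[156,249.5,54],"yaw":-1.35},{"hand":-1,"linear":[156,249.5,54],"yaw":-1.35}]'
python3 rel.py .554 .038 .1515 190
python3 - <<'E'
from h import *
for c,r in(("top",(200,150,400,280)),("side",(230,150,430,280))):
    im=bot.read_camera(c);x0,y0,x1,y1=r
    s=bot.get_state();q=proj(c,np.array(s['eef_pos'])+[0,0,-.0726]);print(c,q)
    cv2.imwrite(f"pics/{c}1z.png",cv2.resize(im[y0:y1,x0:x1],None,fx=4,fy=4,interpolation=cv2.INTER_CUBIC))
E
```

```text
t: 3.0
eef_pos: [0.5547, 0.0362, 0.2495]
tool_rot: [[-0.986, -0.167, -0.001], [-0.167, 0.986, -0.0], [0.001, -0.0, -1.0]]
wrist_force: [0.4, 0.1, -0.1]
gripper_width: 0.0001
t 3.0 p [0.5547 0.0362 0.2495] theta -170.4 q [-0.09  0.29 -0.07  1.21 -0.   -0.25] rel [ 0.3  1.9 98. ] yaw -0.006 F [ 0.41  0.12 -0.08] 8.867433090197994e-05
top [262.68849351 209.09424741]
side [310.33759324 203.22174195]
```

View pics/side1z.png

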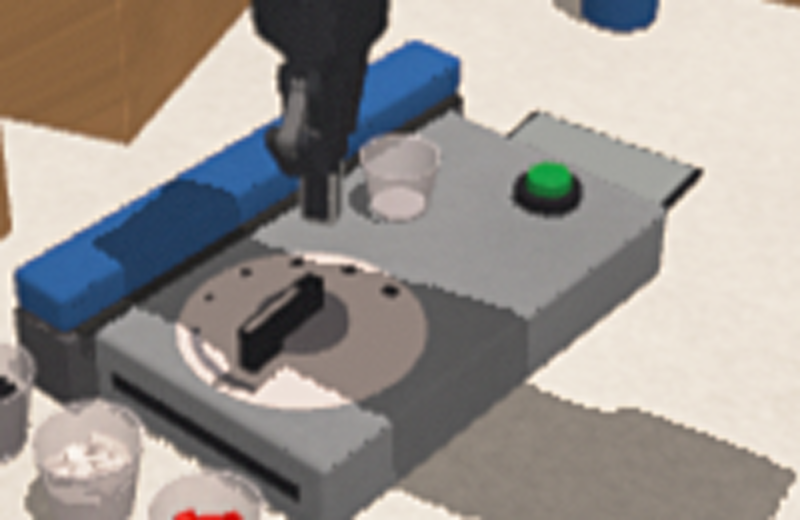

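View pics/top1z.png

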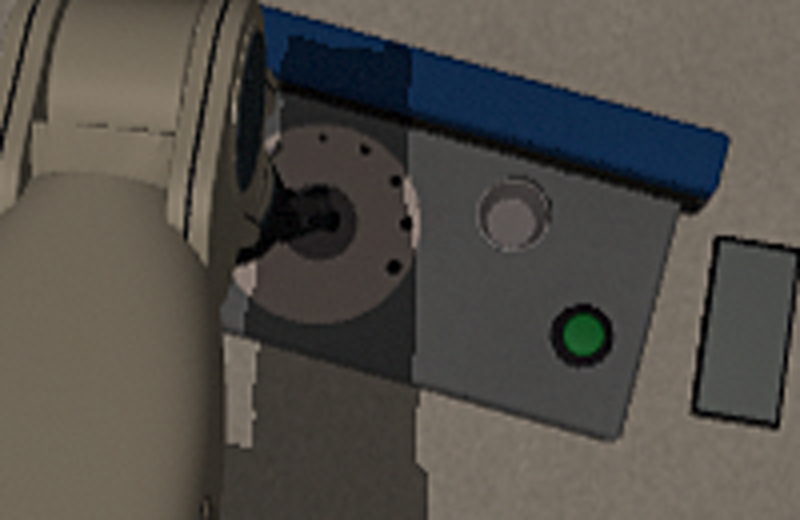

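```bash
python3 -m inch '[{"hand":-1,"linear":[0,2,20],"yaw":0},{"hand":-1,"linear":[0,2,45],"yaw":0},{"hand":-1,"linear":[0,2,70],"yaw":0},{"hand":-1,"linear":[0,2,88],"yaw":0},{"hand":-1,"linear":[0,2,98],"yaw":0},{"hand":-1,"linear":[0,2,98],"yaw":0},{"hand":-1,"linear":[0,2,98],"yaw":0}]'
python3 rel.py .554 .038 .1515 190
python3 - <<'E'
from h import *
for c,r in(("side",(230,150,430,280)),):
    im=bot.read_camera(c);x0,y0,x1,y1=r
    cv2.imwrite(f"pics/{c}2z.png",cv2.resize(im[y0:y1,x0:x1],None,fx=4,fy=4,interpolation=cv2.INTER_CUBIC))
# plan: pusher line angle psi (deg); finger centre = ax+.042u+(.018+m)n; theta=psi+90, rel. to psi=100 frame
E
```

```text
t: 3.8
eef_pos: [0.5546, 0.0374, 0.1528]
tool_rot: [[-0.986, -0.166, 0.001], [-0.166, 0.986, -0.0], [-0.001, -0.0, -1.0]]
wrist_force: [0.6, 0.3, 0.2]
gripper_width: 0.0002
t 3.8 p [0.5546 0.0374 0.1528] theta -170.4 q [-0.08  0.35 -0.24  0.97 -0.   -0.25] rel [0.5 0.7 1.3] yaw -0.007 F [0.63 0.34 0.17] 0.0001622905706588822
```

View pics/side2z.png

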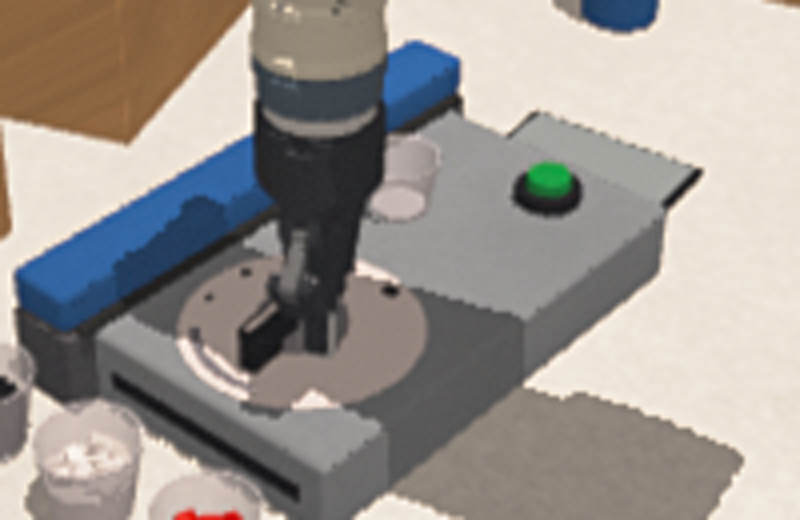

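```bash
cat > plan.py <<'E'
import sys,numpy as np
from bench import bot
s=bot.get_state();R=np.array(s['tool_rot']);p=np.array(s['eef_pos']);t0=np.arctan2(R[1,0],R[0,0])
off=float(sys.argv[1])/1000
for a in map(float,sys.argv[2:]):
    r=np.radians(a);u=np.array([np.cos(r),np.sin(r)]);n=np.array([-u[1],u[0]])
    q=np.array([.5838,.0005])+.042*u+off*n
    d=R.T@(np.array([*q,.1515])-p)*1000
    y=-(r+np.pi/2-t0);print(a,q.round(4),d.round(1),round((y+np.pi)%(2*np.pi)-np.pi,3))
E
python3 plan.py 18 100 94 88 82 76 70 64 58 52 46 40 34
```

```text
100.0 [0.5588 0.0387] [-4.2  0.6  1.5] -0.007
94.0 [0.5629 0.0411] [-8.6  2.2  1.5] 0.098
88.0 [0.5673 0.0431] [-13.3   3.4   1.5] 0.202
82.0 [0.5718 0.0446] [-18.    4.2   1.6] 0.307
76.0 [0.5765 0.0456] [-22.8   4.4   1.6] 0.412
70.0 [0.5813 0.0461] [-27.6   4.1   1.6] 0.517
64.0 [0.586  0.0461] [-32.3   3.3   1.6] 0.621
58.0 [0.5908 0.0457] [-36.9   2.    1.6] 0.726
52.0 [0.5955 0.0447] [-41.3   0.3   1.6] 0.831
46.0 [0.6    0.0432] [-45.6  -1.9   1.6] 0.935
40.0 [0.6044 0.0413] [-49.6  -4.5   1.6] 1.04
34.0 [0.6086 0.0389] [-53.3  -7.6   1.6] 1.145
```

```bash
python3 -m inch '[{"hand":-1,"linear":[-4,0.6,1],"yaw":0},{"hand":-1,"linear":[-8.6,2.2,1],"yaw":0.1},{"hand":-1,"linear":[-13.3,3.4,1],"yaw":0.2},{"hand":-1,"linear":[-18,4.2,1],"yaw":0.31},{"hand":-1,"linear":[-22.8,4.4,1],"yaw":0.41},{"hand":-1,"linear":[-27.6,4.1,1],"yaw":0.52},{"hand":-1,"linear":[-32.3,3.3,1],"yaw":0.62},{"hand":-1,"linear":[-37,2,1],"yaw":0.73},{"hand":-1,"linear":[-41.3,0.3,1],"yaw":0.83},{"hand":-1,"linear":[-45.6,-1.9,1],"yaw":0.935},{"hand":-1,"linear":[-49.6,-4.5,1],"yaw":1.04},{"hand":-1,"linear":[-53.3,-7.6,1],"yaw":1.145}]'
python3 plan.py 18 34 28 22 16 10 4 -2 -8 -14 -20 -26
python3 - <<'E'
from h import *
for c,r in(("side",(230,150,430,280)),("top",(200,150,400,280))):
    im=bot.read_camera(c);x0,y0,x1,y1=r
    cv2.imwrite(f"pics/{c}3z.png",cv2.resize(im[y0:y1,x0:x1],None,fx=4,fy=4,interpolation=cv2.INTER_CUBIC))
print(bot.get_state()['wrist_force'])
E
```

```text
t: 5.05
eef_pos: [0.6089, 0.0395, 0.1515]
tool_rot: [[-0.556, 0.831, 0.001], [0.831, 0.556, 0.0], [-0.001, 0.001, -1.0]]
wrist_force: [-0.4, 1.3, 0.4]
gripper_width: 0.0
34.0 [0.6086 0.0389] [-0.3 -0.6  0. ] -0.003
28.0 [0.6124 0.0361] [-4.8  1.1  0. ] 0.101
22.0 [0.616  0.0329] [-9.4  2.3  0. ] 0.206
16.0 [0.6192 0.0294] [-14.2   3.    0.1] 0.311
10.0 [0.622  0.0255] [-18.9   3.2   0.1] 0.415
4.0 [0.6244 0.0214] [-23.7   2.9   0.1] 0.52
-2.0 [0.6264 0.017 ] [-28.4   2.1   0.1] 0.625
-8.0 [0.6279 0.0125] [-33.    0.8   0.1] 0.73
-14.0 [0.6289 0.0078] [-37.5  -1.    0.1] 0.834
-20.0 [0.6294 0.003 ] [-41.7  -3.2   0.1] 0.939
-26.0 [ 0.6294 -0.0017] [-45.7  -5.8   0.1] 1.044
[-0.72005263 -0.48731042 -0.13694128]
```

View pics/side3z.png

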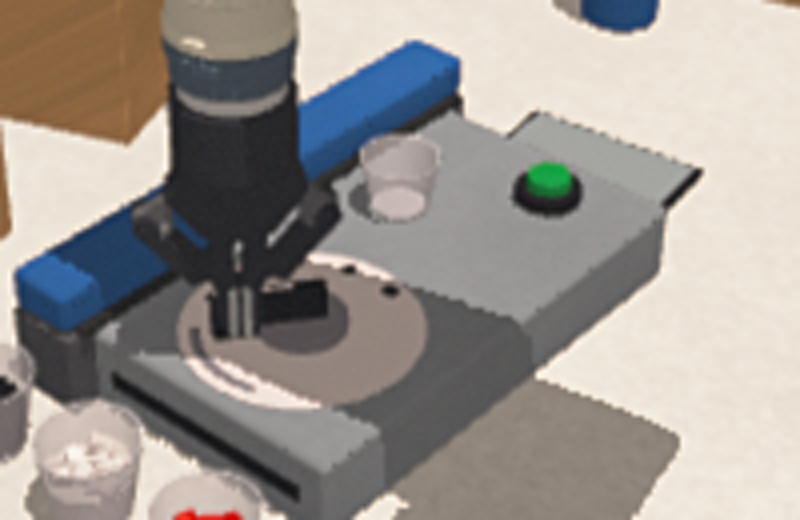

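View pics/top3z.png

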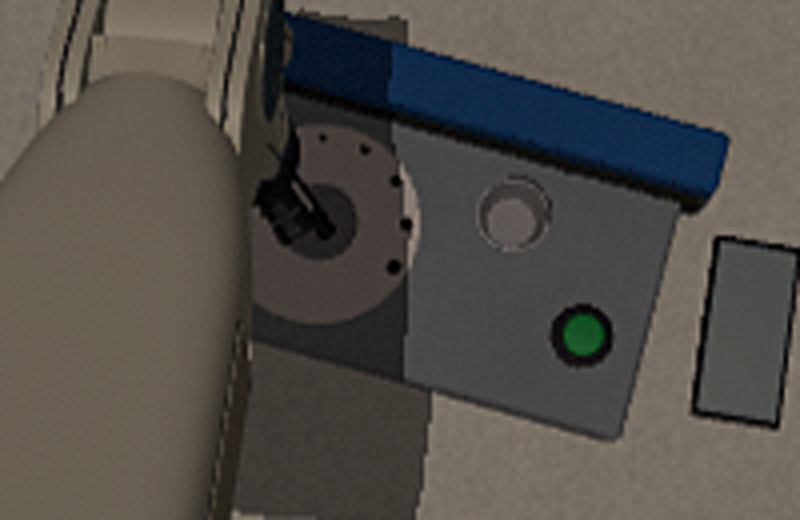

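```bash
python3 -m inch '[{"hand":-1,"linear":[-4.8,1,0],"yaw":0.1},{"hand":-1,"linear":[-9.4,2,0],"yaw":0.205},{"hand":-1,"linear":[-14.2,2.6,0],"yaw":0.31},{"hand":-1,"linear":[-18.9,3,0],"yaw":0.415},{"hand":-1,"linear":[-23.7,2.8,0],"yaw":0.52},{"hand":-1,"linear":[-28.4,2,0],"yaw":0.625},{"hand":-1,"linear":[-33,0.8,0],"yaw":0.73},{"hand":-1,"linear":[-37.5,-1,0],"yaw":0.834},{"hand":-1,"linear":[-41.7,-3.2,0],"yaw":0.94},{"hand":-1,"linear":[-45.7,-5.8,0],"yaw":1.044}]'
python3 plan.py 18 -26 -30 -34 -38 -42 -46 -49 -52 -55
python3 - <<'E'
from h import *
for c,r in(("side",(230,150,430,280)),("top",(200,150,400,280))):
    im=bot.read_camera(c);x0,y0,x1,y1=r
    cv2.imwrite(f"pics/{c}4z.png",cv2.resize(im[y0:y1,x0:x1],None,fx=4,fy=4,interpolation=cv2.INTER_CUBIC))
print(bot.get_state()['wrist_force'])
E
```

```text
t: 6.15
eef_pos: [0.6291, -0.0019, 0.1513]
tool_rot: [[0.436, 0.9, 0.001], [0.9, -0.436, -0.0], [0.0, 0.001, -1.0]]
wrist_force: [0.3, 0.0, -0.5]
gripper_width: -0.0
-26.0 [ 0.6294 -0.0017] [ 0.3  0.2 -0.2] 0.003
-30.0 [ 0.6292 -0.0049] [-2.7  1.4 -0.2] 0.073
-34.0 [ 0.6287 -0.0081] [-5.8  2.3 -0.2] 0.143
-38.0 [ 0.628  -0.0112] [-8.9  3.  -0.2] 0.213
-42.0 [ 0.6271 -0.0142] [-12.    3.5  -0.2] 0.282
-46.0 [ 0.6259 -0.0172] [-15.2   3.8  -0.2] 0.352
-49.0 [ 0.6249 -0.0194] [-17.6   3.9  -0.2] 0.405
-52.0 [ 0.6238 -0.0215] [-20.    3.8  -0.2] 0.457
-55.0 [ 0.6226 -0.0236] [-22.4   3.6  -0.2] 0.509
[-0.30631104 -0.52613532 -0.35697983]
```

View pics/side4z.png

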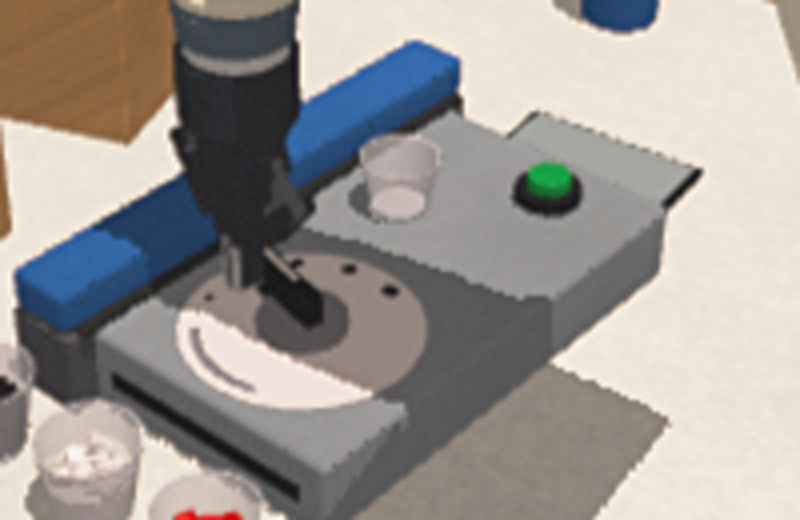

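View pics/top4z.png

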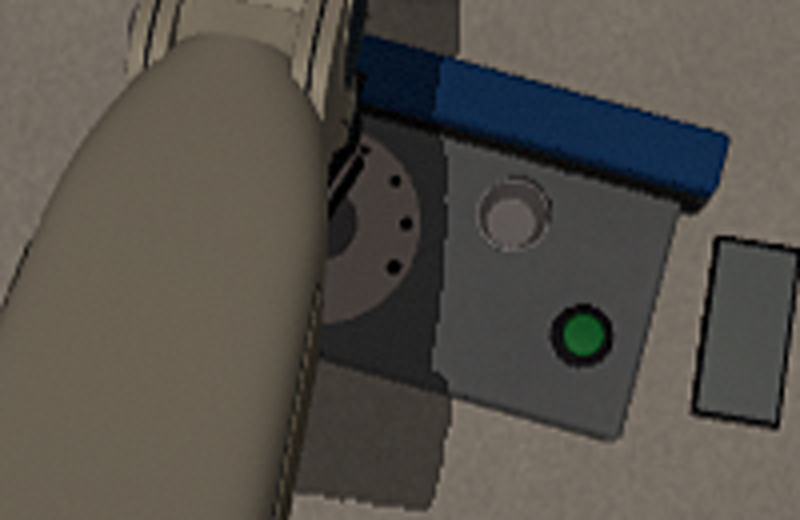

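```bash
python3 -m inch '[{"hand":-1,"linear":[-2.7,1.2,0],"yaw":0.073},{"hand":-1,"linear":[-5.8,2.2,0],"yaw":0.143},{"hand":-1,"linear":[-8.9,3,0],"yaw":0.213},{"hand":-1,"linear":[-12,3.5,0],"yaw":0.28},{"hand":-1,"linear":[-13.6,3.6,0],"yaw":0.317},{"hand":-1,"linear":[-15.2,3.8,0],"yaw":0.35},{"hand":-1,"linear":[-16.4,3.8,0],"yaw":0.38},{"hand":-1,"linear":[-17.6,3.8,0],"yaw":0.405},{"hand":-1,"linear":[-17.6,3.8,0],"yaw":0.405}]'
python3 plan.py 18 -49 -52 -55
python3 - <<'E'
from h import *
for c,r in(("side",(230,150,430,280)),("top",(200,150,400,280))):
    im=bot.read_camera(c);x0,y0,x1,y1=r
    cv2.imwrite(f"pics/{c}5z.png",cv2.resize(im[y0:y1,x0:x1],None,fx=4,fy=4,interpolation=cv2.INTER_CUBIC))
print(bot.get_state()['wrist_force'])
E
```

```text
t: 7.15
eef_pos: [0.6247, -0.0193, 0.151]
tool_rot: [[0.754, 0.657, 0.0], [0.657, -0.754, -0.0], [0.0, 0.0, -1.0]]
wrist_force: [0.7, 0.8, 0.1]
gripper_width: -0.0002
-49.0 [ 0.6249 -0.0194] [ 0.2  0.2 -0.5] 0.001
-52.0 [ 0.6238 -0.0215] [-2.1  1.1 -0.5] 0.053
-55.0 [ 0.6226 -0.0236] [-4.3  1.9 -0.5] 0.106
[0.76058887 0.08468505 0.50825007]
```

View pics/side5z.png

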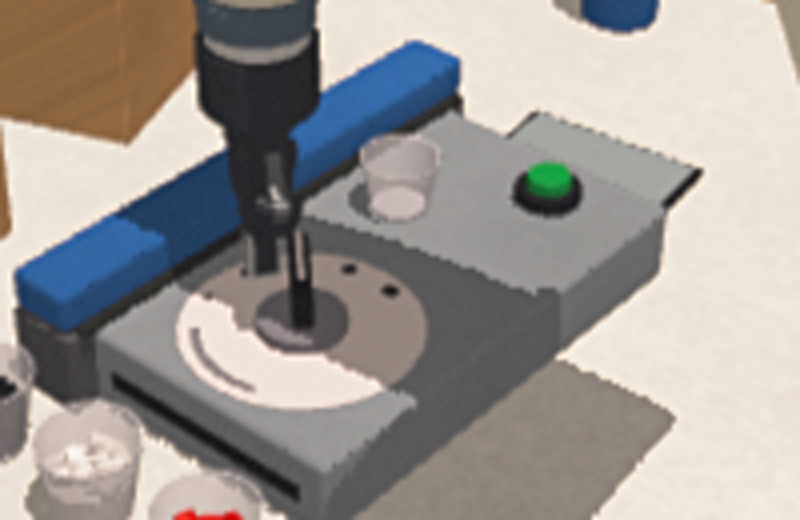

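View pics/top5z.png

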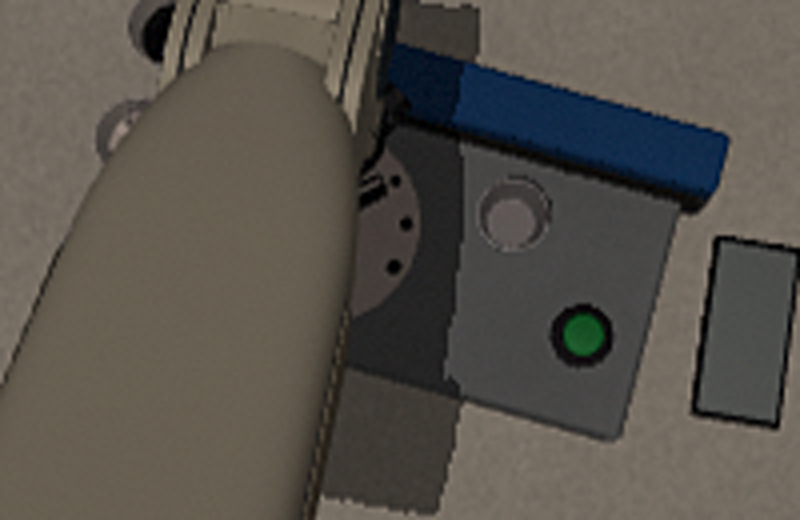

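```bash
python3 -m inch '[{"hand":-1,"linear":[4,0,0],"yaw":0},{"hand":-1,"linear":[8,0,0],"yaw":0},{"hand":-1,"linear":[8,0,-20],"yaw":0},{"hand":-1,"linear":[8,0,-50],"yaw":0},{"hand":-1,"linear":[8,0,-80],"yaw":0},{"hand":-1,"linear":[8,0,-100],"yaw":0},{"hand":-1,"linear":[8,0,-100],"yaw":0}]'
python3 rel.py .4994 -.2053 .20 41
```

```text
t: 7.95
eef_pos: [0.6319, -0.0139, 0.2541]
tool_rot: [[0.754, 0.657, 0.005], [0.657, -0.754, -0.001], [0.003, 0.004, -1.0]]
wrist_force: [-0.2, 0.0, -0.7]
gripper_width: 0.0001
t 7.95 p [ 0.6319 -0.0139  0.2541] theta 41.0 q [-0.15  0.41  0.12  1.28  0.    2.27] rel [-225.8   57.1   53.5] yaw 0.001 F [-0.19  0.01 -0.68] 0.0001368546440860726
```

```bash
python3 -m inch '[{"hand":-1,"linear":[-30,8,0],"yaw":0},{"hand":-1,"linear":[-65,16,0],"yaw":0},{"hand":-1,"linear":[-105,27,0],"yaw":0},{"hand":-1,"linear":[-145,37,0],"yaw":0},{"hand":-1,"linear":[-185,47,0],"yaw":0},{"hand":-1,"linear":[-215,55,10],"yaw":0},{"hand":-1,"linear":[-226,57,35],"yaw":0},{"hand":-1,"linear":[-226,57,54],"yaw":0},{"hand":-1,"linear":[-226,57,54],"yaw":0},{"hand":-1,"linear":[-226,57,54],"yaw":0}]'
python3 rel.py .4994 -.2053 .16 41
python3 - <<'E'
from h import *
for c,r in(("side",(230,150,430,280)),("top",(200,150,400,280))):
    im=bot.read_camera(c);x0,y0,x1,y1=r
    s=bot.get_state();print(c,proj(c,np.array(s['eef_pos'])+[0,0,-.0726]))
    print([(t,[(d['confidence'],d['location']) for d in bot.tip_of(c,t)[:2]]) for t in('selector_tip','selector_axis')])
    cv2.imwrite(f"pics/{c}6z.png",cv2.resize(im[y0:y1,x0:x1],None,fx=4,fy=4,interpolation=cv2.INTER_CUBIC))
ax=np.array([.5838,.0005])
for ph in(2.094,2.618,3.142):
    th=np.radians(90.5)-ph;print(ph,[proj(c,[*(ax+.05*np.array([np.cos(th),np.sin(th)])),.094]).round(1) for c in("side","top")])
E
```

```text
t: 8.95
eef_pos: [0.4977, -0.2052, 0.1967]
tool_rot: [[0.754, 0.656, -0.001], [0.656, -0.754, 0.001], [-0.0, -0.001, -1.0]]
wrist_force: [-0.2, -0.5, 0.2]
gripper_width: -0.0001
t 8.95 p [ 0.4977 -0.2052  0.1967] theta 41.0 q [-0.55  0.29 -0.21  1.07  0.    1.88] rel [ 1.3  1.2 36.7] yaw 0.001 F [-0.22 -0.52  0.15] -0.00011852454080691823
side [369.24996411 179.13742425]
[('selector_tip', [(0.55, [303.8, 211.3])]), ('selector_axis', [(0.6, [308.5, 230.7])])]
top [346.89713667 232.22729432]
[('selector_tip', [(0.56, [295.6, 191.0])]), ('selector_axis', [(0.83, [279.4, 206.5])])]
2.094 [array([295.5, 210.7]), array([286.5, 190. ])]
2.618 [array([305.2, 208.8]), array([292.4, 195.9])]
3.142 [array([315., 210.]), array([294.5, 204. ])]
```

View pics/side6z.png

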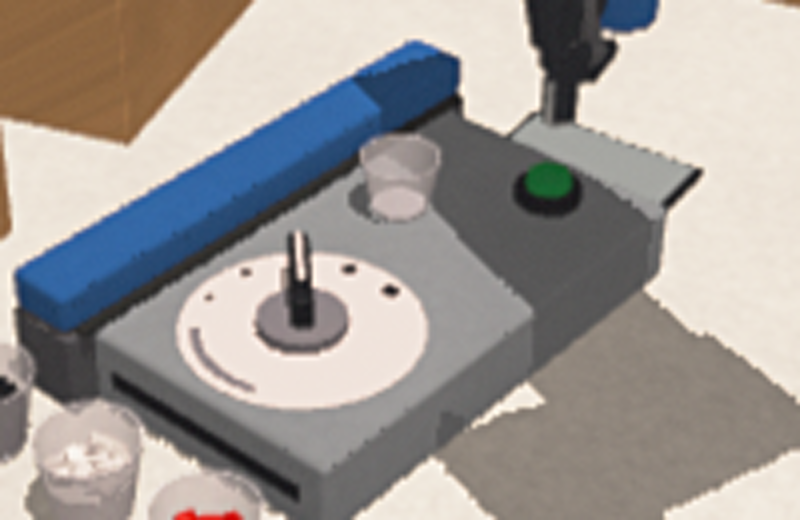

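View pics/top6z.png

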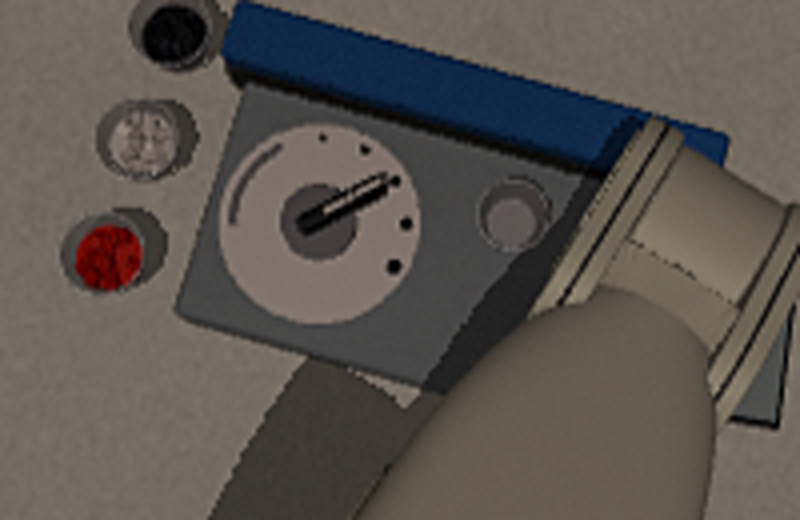

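```bash
python3 -m inch '[{"hand":-1,"linear":[1.3,1,12],"yaw":0},{"hand":-1,"linear":[1.3,1,24],"yaw":0},{"hand":-1,"linear":[1.3,1,34],"yaw":0},{"hand":-1,"linear":[1.3,1,38],"yaw":0},{"hand":-1,"linear":[1.3,1,38],"yaw":0}]'
python3 rel.py .4994 -.2053 .15 41
python3 - <<'E'
from h import *
c,r="side",(310,140,430,220)
im=bot.read_camera(c);x0,y0,x1,y1=r
cv2.imwrite(f"pics/{c}7z.png",cv2.resize(im[y0:y1,x0:x1],None,fx=6,fy=6,interpolation=cv2.INTER_CUBIC))
E
```

```text
t: 9.75
eef_pos: [0.4989, -0.2052, 0.1578]
tool_rot: [[0.755, 0.656, -0.002], [0.656, -0.755, 0.001], [-0.001, -0.002, -1.0]]
wrist_force: [0.6, 0.4, -0.2]
gripper_width: 0.0002
t 9.75 p [ 0.4989 -0.2052  0.1578] theta 41.0 q [-0.55  0.33 -0.27  0.98  0.    1.88] rel [0.3 0.4 7.8] yaw 0.0 F [ 0.64  0.4  -0.17] 0.0001965538520600576
```

View pics/side7z.png

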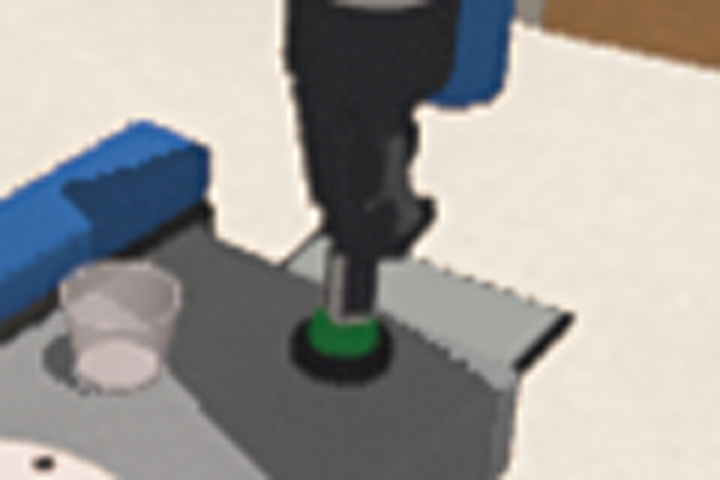

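```bash
python3 -m inch '[{"hand":-1,"linear":[0.3,0,2],"yaw":0},{"hand":-1,"linear":[0.3,0,4],"yaw":0},{"hand":-1,"linear":[0.3,0,6],"yaw":0},{"hand":-1,"linear":[0.3,0,8],"yaw":0},{"hand":-1,"linear":[0.3,0,9],"yaw":0},{"hand":-1,"linear":[0.3,0,9],"yaw":0}]'
```

```text
t: 10.4
eef_pos: [0.4997, -0.2052, 0.1501]
tool_rot: [[0.755, 0.656, 0.001], [0.656, -0.755, -0.0], [0.0, 0.001, -1.0]]
wrist_force: [1.0, 0.4, 3.6]
gripper_width: -0.0001
```

```bash
python3 -m inch '[{"hand":-1,"linear":[0,0,1],"yaw":0},{"hand":-1,"linear":[0,0,2],"yaw":0},{"hand":-1,"linear":[0,0,3],"yaw":0},{"hand":-1,"linear":[0,0,3],"yaw":0}]'
```

```text
t: 10.8
eef_pos: [0.4997, -0.2053, 0.1484]
tool_rot: [[0.755, 0.656, 0.002], [0.656, -0.755, -0.001], [0.0, 0.002, -1.0]]
wrist_force: [-3.8, 2.1, 18.6]
gripper_width: -0.0002
```

Run:
```python
from h import *
c,r="side",(310,140,430,220)
im=bot.read_camera(c);x0,y0,x1,y1=r
cv2.imwrite(f"pics/{c}8z.png",cv2.resize(im[y0:y1,x0:x1],None,fx=6,fy=6,interpolation=cv2.INTER_CUBIC))
print(bot.get_state()['wrist_force'],bot.get_state()['eef_pos'])
P=[.4997,-.2053]
for z in(.06,.07,.076,.082): print(z,((proj("side",[*P,z])-[310,140])*6).round(0))
```

```text
[-3.20765292  1.8914025  19.85637619] [ 0.49963491 -0.2052548   0.14841122]
0.06 [343. 352.]
0.07 [344. 334.]
0.076 [345. 324.]
0.082 [346. 313.]
```

View pics/side8z.png

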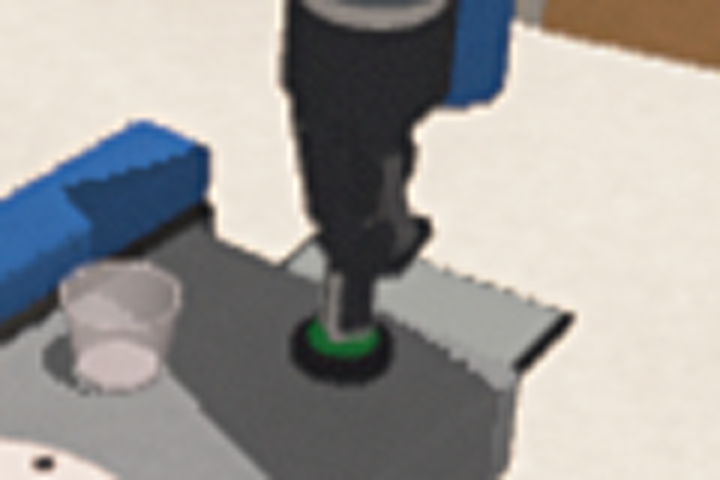

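```bash
python3 -m inch '[{"hand":-1,"linear":[0,0,-3],"yaw":0},{"hand":-1,"linear":[0,0,-6],"yaw":0},{"hand":-1,"linear":[0,0,-10],"yaw":0},{"hand":-1,"linear":[0,0,-25],"yaw":0},{"hand":-1,"linear":[0,0,-50],"yaw":0},{"hand":-1,"linear":[0,0,-90],"yaw":0},{"hand":-1,"linear":[0,0,-130],"yaw":0},{"hand":-1,"linear":[0,0,-150],"yaw":0},{"hand":-1,"linear":[0,0,-150],"yaw":0},{"hand":-1,"linear":[0,0,-150],"yaw":0}]'
python3 - <<'E'
from h import *
for c,r in(("side",(230,150,430,280)),("top",(200,150,400,280))):
    im=bot.read_camera(c);x0,y0,x1,y1=r
    cv2.imwrite(f"pics/{c}9z.png",cv2.resize(im[y0:y1,x0:x1],None,fx=4,fy=4,interpolation=cv2.INTER_CUBIC))
E
```

```text
t: 11.85
eef_pos: [0.4993, -0.205, 0.2963]
tool_rot: [[0.755, 0.656, -0.001], [0.656, -0.755, 0.0], [-0.0, -0.001, -1.0]]
wrist_force: [-1.0, 0.8, -0.3]
gripper_width: -0.0001
```

View pics/side9z.png

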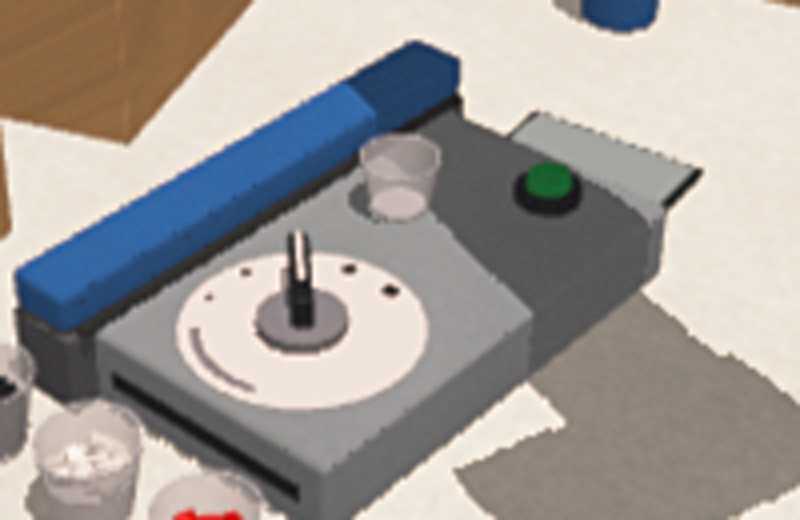

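View pics/top9z.png

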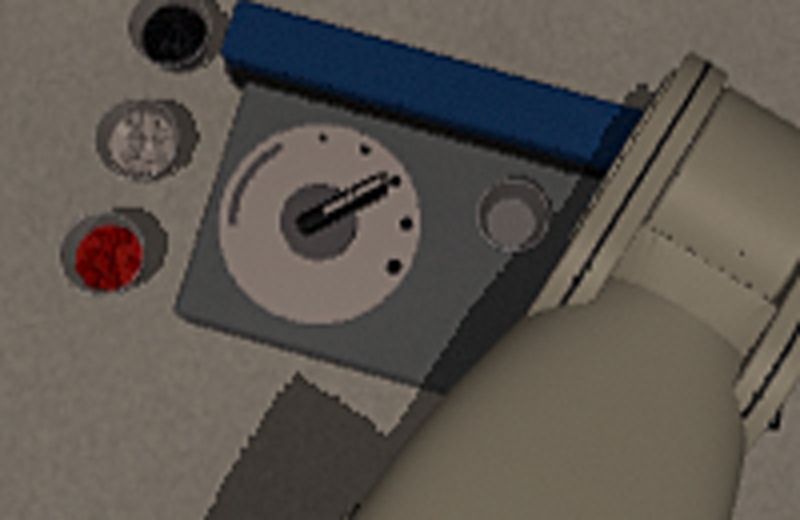

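The button (side zoom 549,180) is up again. The pointer is on the third dot (top zoom 396,181), the cups are where they were, and the robot is clear of everything.

```bash
python3 -c "
from bench import bot
print(bot.sign_off())"
```

```text
the job is handed in; nothing more can be done
None
```

The selector is set to the third click and the setting is stored. I handed the job in at about 12 s of the 58 s allowed.

- **Selector:** I pushed the pointer clockwise with the closed fingertips, without gripping it. It clicked past 1 and 2 and snapped into the third click ahead of the finger. The top and side pictures, taken before the button press and again after it, both show it on the third dot.
- **Button:** I then pressed the green button straight down once. The force rose from 3.6 N to about 19 N over the last 1.7 mm of travel, so it was against its stop, well past the 5 N needed. After release the side picture shows it up again.
- **Everything else:** In the last pictures the four cups stand where they were. The last crops show only part of the phone and flask, but the tool stayed clear of both. The tool ended about 0.22 m above the table, touching nothing.

**Checks that disagreed:** The two cameras placed the selector axis up to 7 mm apart at deck height. I used the top camera's value, which matched the contacts. I read the button's full travel from the force and the picture, because the button's joint value could not be read directly.

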